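# Turn the sample canister's label to the code reader and scan it

### The job

Of the two sample canisters on rotary stages, turn the one standing right in front of the code reader until its yellow label squarely faces the reader's red window, let go of it, and only then press the reader's green button right down and let it come up. Each stage has a hidden end stop: if it will not go on one way, take the canister round the other way. Leave the parked canister and everything else on the bench as they are.

Things in the scene. Friction and masses are not known exactly. Their poses are not given: they have to be found in the camera images.
- canister_a: One upright aluminium sample canister 56 mm across, 85 mm tall, black cap, captive on a round steel rotary stage (94 mm across, 43 mm high): it turns about its upright axis, lightly braked, and cannot be lifted. Origin: on the axis, at its underside, 44 mm above the bench; z up, x out through its label. Turns about 260 degrees between two unseen stops. Either may be the one at the reader.
- label_a (a point): Centre of the yellow label (black code marks, 40 x 28 mm) on the side of the canister with the black cap, 28 mm from its axis, 40 mm above its underside. A yellow stripe on the cap runs from the centre towards the label's side.
- canister_b: The other upright aluminium sample canister 56 mm across, 85 mm tall, red cap, captive on a round steel rotary stage (94 mm across, 43 mm high): it turns about its upright axis, lightly braked, and cannot be lifted. Origin: on the axis, at its underside, 44 mm above the bench; z up, x out through its label. Turns about 260 degrees between two unseen stops. Either may be the one at the reader.
- label_b (a point): Centre of the yellow label (black code marks, 40 x 28 mm) on the side of the canister with the red cap, 28 mm from its axis, 40 mm above its underside. A yellow stripe on the cap runs from the centre towards the label's side.
- reader: The code reader: fixed black block, 60 x 80 mm, 116 mm tall, on an aluminium foot 70 x 90 mm. Origin: centre of its underside on the bench; its -x face, with the red window, looks at the canister's axis, which stands 115 mm from the origin.
- window (a point): Centre of the red window, on the reader's face, 85 mm above the bench and 85 mm from the canister's axis. Axes as the reader's: x points into the reader, away from the canister; y along its face.
- scan_top (a point): Centre of the top of the green push button (28 mm diameter) on top of the reader. It is pressed straight down.
- scan (a joint): The green button's travel in m: 0 released, 0.006 fully down; a spring of about 4 N brings it back.
- spare_a: Bystander: loose spare canister with a blue cap, no label, 57 mm diameter, 85 mm tall; origin at its underside.
- spare_b: Bystander: loose spare canister with a white cap, no label, 57 mm diameter, 85 mm tall; origin at its underside.
- amber_bottle: Bystander: amber bottle, 64 mm diameter, 130 mm tall; origin at its underside.
- dish: Bystander: low white dish, 90 mm across, 16 mm high; origin at its underside.
- driver: Bystander: screwdriver lying on the bench, 170 mm long; origin at its underside.
- tweezers: Bystander: steel tweezers lying on the bench, 120 mm long; origin at their underside.
Not all that is in view belongs to the job. Leave any blue or pink look-alike of the reader alone.

How it is judged (in metres and radians):
On the way, in this order (a step that is already met when the one before it is completed fails the run):
1. the label squarely faces the reader's window and the canister has been let go (((y of label_a in the frame of window between -0.0045 and 0.0045 m and x of label_a in the frame of window above -0.065 m) or (y of label_b in the frame of window between -0.0045 and 0.0045 m and x of label_b in the frame of window above -0.065 m)) and contact force between the fingers and canister_a below 0.1 N and angular speed of each of canister_a, canister_b below 0.1 rad/s and contact force between the fingers and canister_b below 0.1 N), for 0.3 s.
2. the green button is pressed down while the label faces the window (((y of label_a in the frame of window between -0.0045 and 0.0045 m and x of label_a in the frame of window above -0.065 m) or (y of label_b in the frame of window between -0.0045 and 0.0045 m and x of label_b in the frame of window above -0.065 m)) and value of joint scan above 0.0045 m), for 0.05 s.
At the end, for the whole second after the job is handed in: The label's centre of the canister at the reader lies within 4.5 mm sideways of the window's centre line, on the side nearest the window (about 9 degrees of turn), the canister is at rest, and the green button has been pressed at least 4.5 mm down with the label facing and has come up again (((y of label_a in the frame of window between -0.0045 and 0.0045 m and x of label_a in the frame of window above -0.065 m) or (y of label_b in the frame of window between -0.0045 and 0.0045 m and x of label_b in the frame of window above -0.065 m)) and angular speed of each of canister_a, canister_b below 0.05 rad/s and value of joint scan below 0.0015 m); the robot touches nothing.
It fails at once if the parked canister is turned ((horizontal distance between canister_a and window above 0.12 m and distance of label_a from where it was at the start of the episode above 0.008 m) or (horizontal distance between canister_b and window above 0.12 m and distance of label_b from where it was at the start of the episode above 0.008 m)).
It fails at once if the button is pressed while the label does not face the window (value of joint scan above 0.003 m and not (((y of label_a in the frame of window between -0.0045 and 0.0045 m and x of label_a in the frame of window above -0.065 m) or (y of label_b in the frame of window between -0.0045 and 0.0045 m and x of label_b in the frame of window above -0.065 m)))).
It fails at once if a bystander is moved by more than 20 mm (distance of any of spare_a, spare_b, amber_bottle, dish, driver, tweezers from where it was at the start of the episode above 0.02 m).
It also fails if it takes over 72 s, if anything falls off the work surface, if the arm or the gripper's body presses on something with over 40 N, if the wrist force passes 120 N, or if a joint passes its speed limit or range.

### The arm

A 6-joint arm with a two-finger parallel gripper is mounted at the origin on the work surface. World frame = base frame: x ahead of the robot, y to its left, z up, the work surface at z = 0. Lengths are in m, angles in degrees, forces in N, time in s.
With the tool pointing down it reaches from about 0.4 to 0.825 m from the base axis. Payload 7 kg.
Tool frame: the origin (TCP) lies on the centre line of the jaws, within the pads' length; the fingertips stand 22 mm ahead of it and the grasp point (between the pads) lies 3 mm ahead of it; z points along the fingers, y is the line along which they close (so a half turn about z gives the same grasp; the last joint's range is limited). The gripper opens to 88 mm and grips with 3 to 60 N. Pads are 19 mm wide; open, the fingers measure 130 mm over their backs; the gripper's body (78 mm by 193 mm) begins 47 mm behind the grasp point.
Start: joints at [-58.207, 20.546, 0.682, 0, -70.136, -16.507], TCP at [0.178, -0.651, 0.249] pointing down, gripper open.
Joint ranges: [-176.03, 176.03], [-82.01, 121.73], [-58.28, 71.71], [-173.87, 95.51], [-174.79, -0.11], [-173.66, 173.66]. Speed limits (degrees/s): [136.94, 136.94, 172.46, 180, 180, 180].

### API

Orientations are given as [roll, pitch, yaw] about the fixed x, y, z axes, in that order (R = Rz(yaw) Ry(pitch) Rx(roll)).
In Python, from plant import get_state, cams, r gives the robot as it stands.
- The arm moves only by the tool apply_moves, never from a script. Its argument "targets" is a list of rows, each an object with "dp": the shift along the world's x, y, z in m, a list of three; "yaw": the turn about the world's z in degrees. In form: [{"dp": [x, y, z], "yaw": yaw}, ...]. A call has 1 to 20 rows; each row is the pose to reach, as a shift and turn from the pose commanded when the call began; what a row does not reach only later rows make up. A row lasts 1/12 s, in which the tool goes at most 41.7 mm and 7.16 degrees, less where a joint would pass 70% of its speed; a pose out of reach is approached as far as the arm can. A call with a gripper value outside its range is refused whole. "grip" is the gripper command: -1 is fully open, 1 is shut, values between are in proportion, set as the call begins (left out, the last holds). The fingers move at their own pace and stop on an object; "squeeze" is the grip in N (left out, the last holds). Time passes only in rows, so rows that repeat a pose let the fingers close. It gives the time, the measured TCP pose, the force, the opening and the grip force at its end, in the units of the state.
- get_state(): the state, without advancing time (a new reading comes with each control period).
- cams.capture(name): name is "scene" or "top" or "wrist"; returns a dict with "image" (400x640x3 uint8, red, green, blue), "range_z" (400x640 float32, m along the optical axis (not along the pixel's ray), 0 where there is no reading), "fx", "fy", "cx", "cy" (pixels), "R" (3x3) and "t" (3): a world point X has camera coordinates R X + t; the wrist camera has in their place "T_tool_cam" (4x4, takes a point from camera to tool coordinates, whose origin is the TCP and whose axes are the flange's). Camera axes: x right, y down, z forward; pixel columns grow to the right and rows downward; lengths in m; the calibration is good to about 2 mm. A picture is of the moment at which its call begins: read the wrist's pose just before it.
- r.close_job(): hands the job in; it is judged then, once.
The state is a dict: "time_s": time; "joints": joint angles; "qd": joint speeds; "joint_torque": joint torques, N m; "tcp_pos": TCP position; "eef_rot": TCP orientation; "contact_force": force on the tool from outside, world axes, zero at the start; "moment": the same for the moment, N m; "gripper_width": finger opening in m; "gripper_force": force on a finger pad.
Only numpy, scipy, OpenCV 4.12 (cv2) and the standard library are available. Lean on these libraries where they do the work, as an engineer would, in place of code of your own. Each camera call takes 0.05 s, during which the arm holds its last target. There are 200 camera calls.

## Working session

There is one attempt and no reset: what is moved stays moved. The work goes in short steps, Python scripts to look and compute and a tool call to move; the robot and the scene stay as the last step left them, time stands still between calls to the robot, and variables do not carry over. Pictures are saved under pics/ and viewed, at most 10 in all, crops included, and the job is handed in when it is done.

Besides the shell and the picture viewer there is one more tool, called after ">>>" as name([rows], argument=value, ...), one row to a line, values as JSON. apply_moves: Moves the arm, as the interface text tells. Its arguments: {"type":"object","properties":{"targets":{"type":"array","items":{"type":"object","properties":{"dp":{"type":"array","items":{"type":"number"}},"yaw":{"type":"number"}}}},"grip":{"type":"number"},"squeeze":{"type":"number"}},"required":["targets"]}

```bash
mkdir -p pics; ls; python3 - <<'E'
from plant import get_state,cams,r
import cv2,pickle
print(get_state())
for n in("scene","top"):
    c=cams.capture(n); cv2.imwrite(f"pics/{n}0.png",c["image"][:,:,::-1]); pickle.dump(c,open(f"{n}0.pkl","wb"))
    print(n,c["fx"],c["cx"],c["R"],c["t"])
E
```

```text
pics
{'time_s': 0.0, 'joints': array([-5.82073945e+01,  2.05913318e+01,  6.33761773e-01, -2.15065817e-02,
       -7.01345845e+01, -1.65066515e+01]), 'qd': array([ 0.01221216,  0.02964128,  0.06357939,  0.02479693, -0.0635348 ,
        0.15835597]), 'joint_torque': array([-1.43106317e-03, -5.82722855e+01,  2.93056816e+01,  6.99755833e+00,
        6.80639219e-03, -8.02030740e-05]), 'tcp_pos': array([ 0.17781911, -0.6506901 ,  0.24761936]), 'eef_rot': array([ 1.79905899e+02, -6.80202968e-03, -1.64721365e+02]), 'contact_force': array([-0.86805287, -0.76938053,  0.64103733]), 'moment': array([-0.03513429,  0.02815511,  0.0075541 ]), 'gripper_force': 0.0, 'gripper_width': 0.08745711241494379}
scene 442.60646988614064 312.8393426356746 [[ 6.49371719e-01  7.60470903e-01  6.12559212e-04]
 [ 5.05584266e-01 -4.31120154e-01 -7.47341932e-01]
 [-5.68067708e-01  4.85612416e-01 -6.64439359e-01]] [-0.31159262 -0.18988353  1.5731866 ]
top 495.3012294662681 322.2776690738307 [[ 2.35105657e-02 -9.99723551e-01  2.72344657e-04]
 [-9.92028966e-01 -2.33633441e-02 -1.23825219e-01]
 [ 1.23797351e-01  2.64102717e-03 -9.92304006e-01]] [-0.04415409  0.51651567  1.71732447]
```

View pics/top0.png

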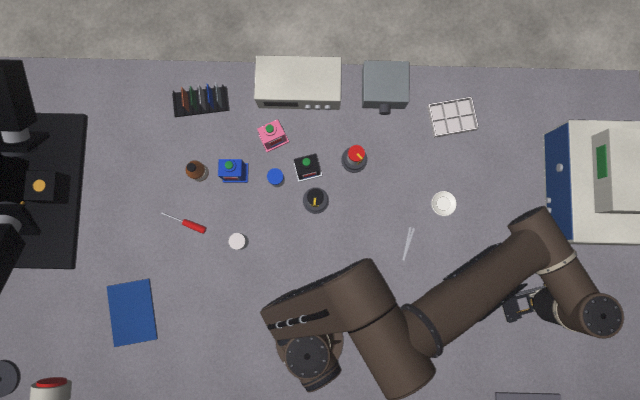

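View pics/scene0.png

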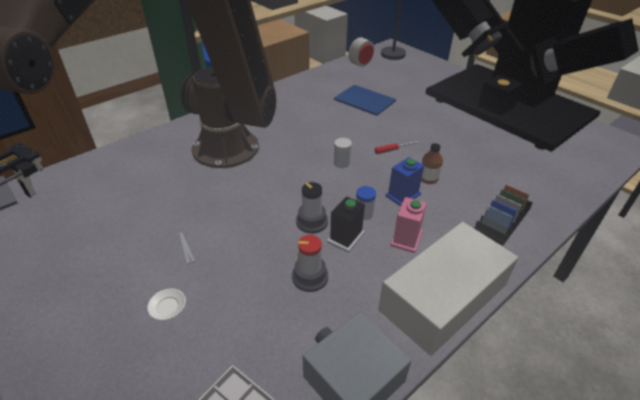

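Top view: the black-cap canister is at (316,199), the red-cap one at (355,157), and the black reader with its green button at (307,163). The look-alikes are blue at (232,170) and pink at (271,134). The reader's tilt decides which canister is at it, so I'll take a close crop and measure.

```bash
cat > h.py <<'E'
import numpy as np,cv2,pickle
def ray(c,u,v,z):
    d=c["R"].T@np.array([(u-c["cx"])/c["fx"],(v-c["cy"])/c["fy"],1]); o=-c["R"].T@c["t"]
    return o+d*(z-o[2])/d[2]
def blobs(c,box,lo,hi,amin=3):
    x0,y0,x1,y1=box
    hsv=cv2.cvtColor(c["image"][y0:y1,x0:x1],cv2.COLOR_RGB2HSV)
    n,l,s,ce=cv2.connectedComponentsWithStats(cv2.inRange(hsv,lo,hi))
    return [(ce[i]+[x0,y0],s[i,4],np.argwhere(l==i)[:,::-1]+[x0,y0]) for i in range(1,n) if s[i,4]>=amin]
E
python3 - <<'E'
from h import *
c=pickle.load(open("top0.pkl","rb"))
cv2.imwrite("pics/crop0.png",cv2.resize(c["image"][125:225,250:390,::-1],None,fx=5.5,fy=5.5,interpolation=cv2.INTER_CUBIC))
B=(285,135,375,215)
for nm,lo,hi,z in(("yellow",(20,120,80),(35,255,255),.129),("green",(45,80,40),(80,255,255),.125),("red",(0,150,80),(8,255,255),.129)):
    for ce,a,p in blobs(c,B,lo,hi): print(nm,ce.round(1),a,ray(c,*ce,z).round(4))
hsv=cv2.cvtColor(c["image"],cv2.COLOR_RGB2HSV)
P=c["range_z"]
for u,v in((316,199),(355,157),(306,161)):
    print(P[v,u], ((c["R"].T@(np.array([(u-c["cx"])/c["fx"],(v-c["cy"])/c["fy"],1])*P[v,u]-c["t"]))).round(3))
E
```

```text
yellow [359.2 155.8] 9 [ 0.6264 -0.1537  0.129 ]
yellow [314.  201.8] 22 [ 0.4673 -0.0055  0.129 ]
green [305.9 161.5] 58 [0.6034 0.0254 0.125 ]
red [355.4 152.6] 187 [ 0.637  -0.1406  0.129 ]
1.641749 [ 0.476 -0.012  0.136]
1.6723762 [ 0.623 -0.14   0.123]
1.6526176 [0.602 0.024 0.14 ]
```

View pics/crop0.png

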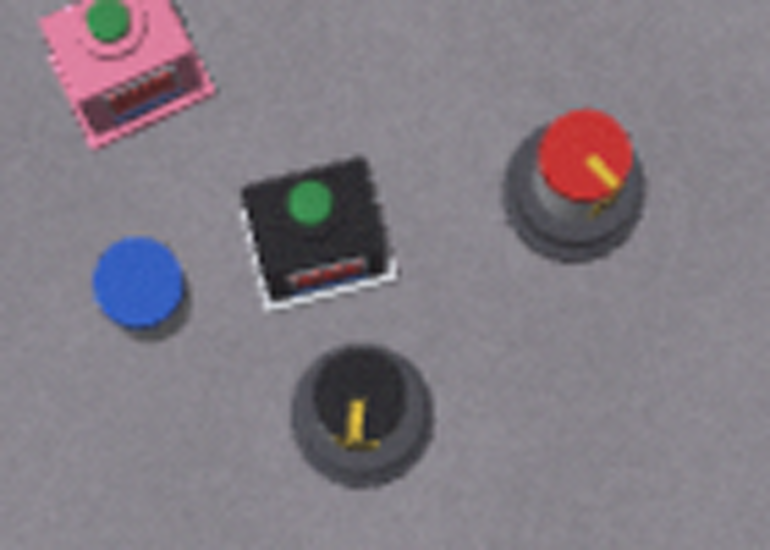

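Candidates: canister_a (black cap, crop (360,395)) stands directly in front of the black reader's window at crop (330,272). Canister_b (red cap, crop (585,155)) is off to its side, so it is the parked one. The look-alike readers are pink at (271,134) and blue at (232,170), and the bystander spares have blue and white caps. I choose canister_a and the black reader. Next I'll move above it for a close look.

>>> apply_moves([
  {"dp": [0.015,0.03,0.02],"yaw": 0},
  {"dp": [0.03,0.06,0.04],"yaw": 0},
  {"dp": [0.045,0.1,0.06],"yaw": 0},
  {"dp": [0.06,0.135,0.08],"yaw": 0},
  {"dp": [0.075,0.17,0.09],"yaw": 0},
  {"dp": [0.09,0.205,0.1],"yaw": 0},
  {"dp": [0.105,0.24,0.1],"yaw": 0},
  {"dp": [0.12,0.275,0.1],"yaw": 0},
  {"dp": [0.135,0.31,0.1],"yaw": 0},
  {"dp": [0.15,0.345,0.1],"yaw": 0},
  {"dp": [0.165,0.38,0.1],"yaw": 0},
  {"dp": [0.18,0.415,0.1],"yaw": 0},
  {"dp": [0.195,0.45,0.1],"yaw": 0},
  {"dp": [0.21,0.485,0.1],"yaw": 0},
  {"dp": [0.225,0.52,0.1],"yaw": 0},
  {"dp": [0.24,0.555,0.1],"yaw": 0},
  {"dp": [0.255,0.59,0.1],"yaw": 0},
  {"dp": [0.27,0.62,0.1],"yaw": 0},
  {"dp": [0.285,0.635,0.1],"yaw": 0},
  {"dp": [0.285,0.635,0.1],"yaw": 0},
], grip=-1)

```text
time_s: 1.77
tcp_pos: [0.4647, -0.0131, 0.3477]
eef_rot: [180.0, -0.1, -164.5]
contact_force: [-0.2, 0.2, 0.7]
gripper_width: 0.0878
gripper_force: 0.0
```

```bash
cat >> h.py <<'E'
from scipy.spatial.transform import Rotation as Ro
def wrist():
    from plant import get_state,cams
    s=get_state(); c=cams.capture("wrist"); T=np.eye(4)
    T[:3,:3]=Ro.from_euler("xyz",s["eef_rot"],degrees=True).as_matrix(); T[:3,3]=s["tcp_pos"]
    W=np.linalg.inv(T@c["T_tool_cam"]); c["R"]=W[:3,:3]; c["t"]=W[:3,3]; return s,c
E
python3 - <<'E'
from h import *
s,c=wrist(); print(s["time_s"],s["tcp_pos"],s["eef_rot"],s["joints"].round(1)); print(c["T_tool_cam"].round(3))
cv2.imwrite("pics/w1.png",c["image"][:,:,::-1]); pickle.dump(c,open("w1.pkl","wb"))
E
```

```text
1.7667 [ 0.46468467 -0.01314924  0.34771412] [ 1.79993652e+02 -5.77605654e-02 -1.64530349e+02] [ 22.7  -2.8 -14.8  -0.  -78.1 -97.3]
[[ 0.    -0.967 -0.255  0.069]
 [ 1.     0.001 -0.001  0.001]
 [ 0.001 -0.255  0.967 -0.137]
 [ 0.     0.     0.     1.   ]]
```

View pics/w1.png

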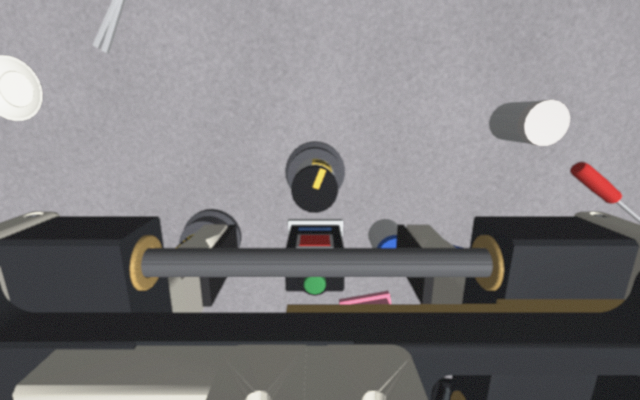

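The wrist view shows canister_a's cap at (314,186) with its stripe heading to (322,165). The reader window is at (315,240), lined up behind it, and the button is at (315,285). Now the angles and the axis.

```bash
cat >> h.py <<'E'
def stripe(c,box,axis):
    p=max(blobs(c,box,(20,120,90),(35,255,255)),key=lambda b:b[1])
    w=np.array([ray(c,*q,.129)[:2] for q in p[2]]); w=w[np.hypot(*(w-axis).T)<.03]
    d=w.mean(0)-axis; vx,vy=cv2.fitLine(w.astype(np.float32)*1000,cv2.DIST_L2,0,.01,.01)[:2].ravel()
    if vx*d[0]+vy*d[1]<0: vx,vy=-vx,-vy
    return len(w),np.degrees(np.arctan2(d[1],d[0])),np.degrees(np.arctan2(vy,vx))
E
python3 - <<'E'
from h import *
c=pickle.load(open("w1.pkl","rb"))
# black cap: dark pixels
box=(280,140,350,214); g=c["image"][140:214,280:350].max(2)
m=(g<45).astype(np.uint8); n,l,s,ce=cv2.connectedComponentsWithStats(m)
i=1+s[1:,4].argmax(); cn=cv2.findContours((l==i).astype(np.uint8),0,2)[0][0]
(x,y),rad=cv2.minEnclosingCircle(cn); x+=280;y+=140
ax=ray(c,x,y,.129); print("cap",x,y,rad,s[i],ax.round(4), "diam",np.linalg.norm(ray(c,x+rad,y,.129)-ray(c,x-rad,y,.129)))
for nm,b,lo,hi,z in(("win",(290,225,342,256),(0,100,60),(10,255,255),.085),("btn",(295,270,340,300),(45,80,40),(80,255,255),.125)):
    for ce,a,p in blobs(c,b,lo,hi,20):
        w=ray(c,*ce,z); print(nm,ce.round(1),a,w.round(4),np.linalg.norm((w-ax)[:2]),np.degrees(np.arctan2(*(w-ax)[1::-1])), "width",np.ptp(p[:,0]),p.min(0),p.max(0))
print(stripe(c,box,ax[:2]))
print("range cap",c["range_z"][int(y)+8,int(x)],(c["R"]@ax+c["t"])[2])
t=pickle.load(open("top0.pkl","rb"));print(stripe(t,(290,180,345,215),ax[:2]))
E
```

```text
cap 307.0 169.5 6.500100135803223 [21 27 13  6 16] [ 0.4632 -0.0241  0.129 ] diam 0.015205253511576923
win [314.2 240.2] 309 [0.5652 0.0124 0.085 ] 0.10828328789172634 19.69187022078702 width 30 [299 235] [329 245]
btn [314.4 284.6] 353 [0.6088 0.025  0.125 ] 0.15362121330617565 18.63432710963473 width 23 [303 277] [326 294]
(170, np.float64(68.8037376670059), np.float32(-5.452143))
range cap 0.36227858 0.360113243623219
(22, np.float64(77.50089956642233), np.float32(-8.481493))
```

```bash
cat >> h.py <<'E'
def cap(c,box,zlo=.115,ztop=.129):
    x0,y0,x1,y1=box
    u,v=np.meshgrid(np.arange(x0,x1),np.arange(y0,y1)); d=c["range_z"][y0:y1,x0:x1]
    P=np.stack([(u-c["cx"])/c["fx"]*d,(v-c["cy"])/c["fy"]*d,d],-1)-c["t"]; z=(P@c["R"])[...,2]
    m=((z>zlo)&(z<.15)&(d>0)).astype(np.uint8); n,l,s,ce=cv2.connectedComponentsWithStats(m)
    i=1+s[1:,4].argmax(); cn=cv2.findContours((l==i).astype(np.uint8),0,2)[0][0]
    (x,y),rad=cv2.minEnclosingCircle(cn); x+=x0;y+=y0
    return ray(c,x,y,ztop),(x,y,rad),2*rad/c["fx"]*(c["R"]@ray(c,x,y,ztop)+c["t"])[2],s[i]
E
python3 - <<'E'
from h import *
for f,b in(("w1",(280,140,350,218)),("top0",(298,185,338,215))):
    c=pickle.load(open(f+".pkl","rb")); a=cap(c,b); print(f,a)
    A=a[0][:2]
    print(stripe(c,b,A)); 
    for w in((.5652,.0124),(.6088,.025)): print(np.linalg.norm(w-A),np.degrees(np.arctan2(*(w-A)[::-1])))
E
```

```text
w1 (array([ 0.48317686, -0.00986596,  0.129     ]), (314.21573638916016, 188.63705444335938, 23.93816566467285), np.float64(0.05690421272540441), array([  11,   25,   47,   48, 1770], dtype=int32))
(170, np.float64(171.37938939563418), np.float32(174.54785))
0.08499157785415573 15.187487824656946
0.13037180761030714 15.511680321079217
top0 (array([ 0.48516413, -0.00848013,  0.129     ]), (315.0, 196.47058868408203, 8.529512405395508), np.float64(0.05680668345257935), array([  9,   3,  17,  18, 229], dtype=int32))
(21, np.float64(171.03074023773223), np.float32(174.91869))
0.08271469057208322 14.621680288976403
0.1280888247007867 15.15208662060954
```

The axis is at (0.483, -0.010). The cap diameter measures 56.9 mm and the window distance 85 mm, both as specified. The reader bearing is about 15.3° and the label about 173°, so I need -157° or +203°. Descending.

>>> apply_moves([
  {"dp": [0.0185,0.003,0],"yaw": 0},
  {"dp": [0.0185,0.003,-0.03],"yaw": 0},
  {"dp": [0.0185,0.003,-0.06],"yaw": 0},
  {"dp": [0.0185,0.003,-0.09],"yaw": 0},
  {"dp": [0.0185,0.003,-0.12],"yaw": 0},
  {"dp": [0.0185,0.003,-0.15],"yaw": 0},
  {"dp": [0.0185,0.003,-0.18],"yaw": 0},
  {"dp": [0.0185,0.003,-0.2],"yaw": 0},
  {"dp": [0.0185,0.003,-0.22],"yaw": 0},
  {"dp": [0.0185,0.003,-0.24],"yaw": 0},
  {"dp": [0.0185,0.003,-0.24],"yaw": 0},
  {"dp": [0.0185,0.003,-0.24],"yaw": 0},
])

```text
time_s: 2.82
tcp_pos: [0.4806, -0.0139, 0.1082]
eef_rot: [-180.0, -0.1, -164.7]
contact_force: [0.4, -0.3, 0.8]
gripper_width: 0.0876
gripper_force: 0.0
```

>>> apply_moves([
  {"dp": [0,0,0],"yaw": 0},
  {"dp": [0,0,0],"yaw": 0},
  {"dp": [0,0,0],"yaw": 0},
  {"dp": [0,0,0],"yaw": 0},
  {"dp": [0,0,0],"yaw": 0},
  {"dp": [0,0,0],"yaw": 0},
  {"dp": [0,0,0],"yaw": 0},
  {"dp": [0,0,0],"yaw": 0},
  {"dp": [0,0,0],"yaw": 0},
  {"dp": [0,0,0],"yaw": 0},
], grip=1, squeeze=12)

```text
time_s: 3.65
tcp_pos: [0.4816, -0.0114, 0.1091]
eef_rot: [179.9, 0.1, -164.7]
contact_force: [-5.2, 11.7, 6.7]
gripper_width: 0.0556
gripper_force: 12.0
```

>>> apply_moves([
  {"dp": [-0.001,0.003,0],"yaw": 0},
  {"dp": [-0.001,0.003,0],"yaw": 0},
  {"dp": [-0.001,0.003,0],"yaw": 0},
])

```text
time_s: 3.9
tcp_pos: [0.4809, -0.0113, 0.109]
eef_rot: [-179.9, 0.0, -164.7]
contact_force: [4.0, -9.9, 0.3]
gripper_width: 0.0557
gripper_force: 12.0
```

>>> apply_moves([
  {"dp": [0,0,0],"yaw": 3},
  {"dp": [0,0,0],"yaw": 6},
  {"dp": [0,0,0],"yaw": 9},
  {"dp": [0,0,0],"yaw": 12},
  {"dp": [0,0,0],"yaw": 15},
  {"dp": [0,0,0],"yaw": 15},
])

```text
time_s: 4.4
tcp_pos: [0.4813, -0.0123, 0.109]
eef_rot: [-179.8, -0.0, -149.5]
contact_force: [7.8, -17.0, -3.4]
gripper_width: 0.0555
gripper_force: 12.0
```

```bash
python3 - <<'E'
from h import *
s,c=wrist(); print(s["eef_rot"],s["moment"],s["contact_force"],s["tcp_pos"]); pickle.dump(c,open("w2.pkl","wb"))
t=__import__("plant").cams.capture("scene"); pickle.dump(t,open("s2.pkl","wb"))
try: print(stripe(t,(285,170,345,230),np.array([.483,-.010])),stripe(pickle.load(open("scene0.pkl","rb")),(285,170,345,230),np.array([.483,-.010])))
except Exception as e: print(e)
i=np.vstack([c["image"],t["image"]]); cv2.imwrite("pics/w2.png",np.hstack([c["image"][::1,:400],c["image"][:,:1]])[:,:,::-1] if 0 else cv2.resize(i,(480,600))[:,:,::-1])
E
```

```text
[-1.79813198e+02 -3.67135496e-02 -1.49500853e+02] [-5.91051437 -2.93388745 -0.01732622] [  7.76465634 -17.03204575  -3.39617922] [ 0.48134672 -0.01227679  0.10900995]
max() iterable argument is empty
```

View pics/w2.png

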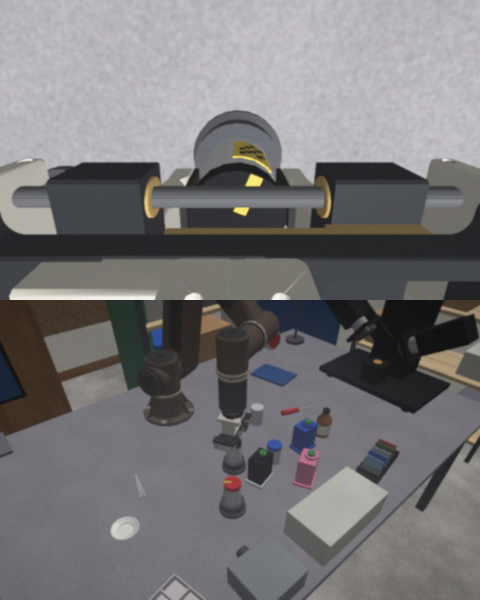

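The wrist image shows the gripped cap with its stripe and the label still visible, so I can track the turn. Now the stripe angle, compared with before.

```bash
cat > ang.py <<'E'
from h import *
A=np.array([.4835,-.0098])
def ang(c,s):
    bs=[b for b in blobs(c,(230,110,410,330),(18,90,90),(36,255,255),15)]
    # points lying on the cap top
    w=np.vstack([[ray(c,*q,.129)[:2] for q in b[2]] for b in bs]); w=w[np.hypot(*(w-A).T)<.027]
    d=w.mean(0)-A
    vx,vy=cv2.fitLine(w.astype(np.float32)*1000,cv2.DIST_L2,0,.01,.01)[:2].ravel()
    if vx*d[0]+vy*d[1]<0: vx,vy=-vx,-vy
    print(s["time_s"],"n",len(w),"mean",np.degrees(np.arctan2(d[1],d[0])).round(1),"line",np.degrees(np.arctan2(vy,vx)).round(1),"yaw",s["eef_rot"][2].round(1),"F",s["contact_force"].round(1),"M",s["moment"].round(2),"tcp",s["tcp_pos"].round(4))
if __name__=="__main__":
    s,c=wrist(); ang(c,s); pickle.dump(c,open("last.pkl","wb"))
E
python3 ang.py
```

```text
4.5 n 1438 mean 86.3 line 170.9 yaw -149.7 F [  8.7 -18.   -4.9] M [-6.   -2.86 -0.07] tcp [ 0.4814 -0.0122  0.109 ]
```

```bash
sed -i 's/(230,110,410,330)/(255,110,390,298)/' ang.py; python3 ang.py
```

```text
4.55 n 521 mean -174.6 line -170.6 yaw -149.7 F [  8.2 -17.2  -4.7] M [-5.96 -2.88 -0.04] tcp [ 0.4814 -0.0123  0.109 ]
```

>>> apply_moves([
  {"dp": [0.001,-0.002,0],"yaw": 3},
  {"dp": [0.001,-0.002,0],"yaw": 8},
  {"dp": [0.001,-0.002,0],"yaw": 13},
  {"dp": [0.001,-0.002,0],"yaw": 18},
  {"dp": [0.001,-0.002,0],"yaw": 23},
  {"dp": [0.001,-0.002,0],"yaw": 28},
  {"dp": [0.001,-0.002,0],"yaw": 33},
  {"dp": [0.001,-0.002,0],"yaw": 38},
  {"dp": [0.001,-0.002,0],"yaw": 43},
  {"dp": [0.001,-0.002,0],"yaw": 48},
  {"dp": [0.001,-0.002,0],"yaw": 50},
  {"dp": [0.001,-0.002,0],"yaw": 50},
])

```text
time_s: 5.6
tcp_pos: [0.4849, -0.0123, 0.1091]
eef_rot: [-179.7, 0.0, -99.5]
contact_force: [15.7, -7.8, -14.2]
gripper_width: 0.0558
gripper_force: 12.0
```

```bash
python3 ang.py
```

```text
5.6 n 531 mean -115.2 line -114.8 yaw -99.5 F [ 15.7  -7.8 -14.2] M [-2.93 -5.17 -0.03] tcp [ 0.4849 -0.0123  0.1091]
```

>>> apply_moves([
  {"dp": [0,0,0],"yaw": 3},
  {"dp": [0,0,0],"yaw": 8},
  {"dp": [0,0,0],"yaw": 13},
  {"dp": [0,0,0],"yaw": 18},
  {"dp": [0,0,0],"yaw": 23},
  {"dp": [0,0,0],"yaw": 28},
  {"dp": [0,0,0],"yaw": 33},
  {"dp": [0,0,0],"yaw": 38},
  {"dp": [0,0,0],"yaw": 43},
  {"dp": [0,0,0],"yaw": 48},
  {"dp": [0,0,0],"yaw": 50},
  {"dp": [0,0,0],"yaw": 50},
])

```text
time_s: 6.65
tcp_pos: [0.4859, -0.0108, 0.1092]
eef_rot: [-179.6, -0.2, -49.5]
contact_force: [16.0, 1.9, -13.9]
gripper_width: 0.0557
gripper_force: 12.0
```

```bash
python3 ang.py
```

```text
6.65 n 520 mean -60.7 line -73.3 yaw -49.5 F [ 16.    1.9 -13.9] M [ 0.04 -4.89  0.02] tcp [ 0.4859 -0.0108  0.1092]
```

>>> apply_moves([
  {"dp": [0,0.001,0],"yaw": 3},
  {"dp": [0,0.001,0],"yaw": 8},
  {"dp": [0,0.001,0],"yaw": 13},
  {"dp": [0,0.001,0],"yaw": 18},
  {"dp": [0,0.001,0],"yaw": 23},
  {"dp": [0,0.001,0],"yaw": 28},
  {"dp": [0,0.001,0],"yaw": 33},
  {"dp": [0,0.001,0],"yaw": 38},
  {"dp": [0,0.001,0],"yaw": 43},
  {"dp": [0,0.001,0],"yaw": 48},
  {"dp": [0,0.001,0],"yaw": 50},
  {"dp": [0,0.001,0],"yaw": 50},
])

```text
time_s: 7.7
tcp_pos: [0.4856, -0.0101, 0.1094]
eef_rot: [-179.9, -0.4, 0.5]
contact_force: [15.5, -1.9, -11.6]
gripper_width: 0.0559
gripper_force: 12.0
```

```bash
python3 ang.py
```

```text
7.7 n 513 mean -11.9 line -22.8 yaw 0.5 F [ 15.5  -1.9 -11.6] M [-0.87 -4.8   0.04] tcp [ 0.4856 -0.0101  0.1094]
```

>>> apply_moves([
  {"dp": [0.001,0,0],"yaw": 3},
  {"dp": [0.002,0,0],"yaw": 8},
  {"dp": [0.002,0,0],"yaw": 13},
  {"dp": [0.002,0,0],"yaw": 18},
  {"dp": [0.002,0,0],"yaw": 23},
  {"dp": [0.002,0,0],"yaw": 28},
  {"dp": [0.002,0,0],"yaw": 33},
  {"dp": [0.002,0,0],"yaw": 36},
  {"dp": [0.002,0,0],"yaw": 38},
  {"dp": [0.002,0,0],"yaw": 38},
  {"dp": [0.002,0,0],"yaw": 38},
])

```text
time_s: 8.67
tcp_pos: [0.4857, -0.0101, 0.1093]
eef_rot: [179.9, -0.2, 38.3]
contact_force: [5.6, 1.9, -2.9]
gripper_width: 0.0558
gripper_force: 12.0
```

```bash
python3 ang.py
```

```text
8.6667 n 492 mean 23.6 line 14.7 yaw 38.3 F [ 5.6  1.9 -2.9] M [ 1.03 -1.51 -0.  ] tcp [ 0.4857 -0.0101  0.1093]
```

No stop was met and the line fit gives 14.7°. Release, rise and check.

>>> apply_moves([
  {"dp": [0,0,0],"yaw": 0},
  {"dp": [0,0,0],"yaw": 0},
  {"dp": [0,0,0],"yaw": 0},
  {"dp": [0,0,0],"yaw": 0},
  {"dp": [0,0,0],"yaw": 0},
  {"dp": [0,0,0],"yaw": 0},
  {"dp": [0,0,0.01],"yaw": 0},
  {"dp": [0,0,0.02],"yaw": 0},
  {"dp": [0,0,0.04],"yaw": 0},
  {"dp": [0,0,0.07],"yaw": 0},
  {"dp": [0,0,0.1],"yaw": 0},
  {"dp": [0,0,0.13],"yaw": 0},
  {"dp": [0,0,0.16],"yaw": 0},
  {"dp": [0,0,0.19],"yaw": 0},
  {"dp": [0,0,0.22],"yaw": 0},
  {"dp": [-0.02,0,0.24],"yaw": 0},
  {"dp": [-0.04,0,0.24],"yaw": 0},
  {"dp": [-0.06,0,0.24],"yaw": 0},
  {"dp": [-0.06,0,0.24],"yaw": 0},
  {"dp": [-0.06,0,0.24],"yaw": 0},
], grip=-1)

```text
time_s: 10.38
tcp_pos: [0.4228, -0.0112, 0.3491]
eef_rot: [180.0, -0.1, 38.3]
contact_force: [0.3, 0.0, 0.3]
gripper_width: 0.0874
gripper_force: 0.0
```

```bash
python3 - <<'E'
from h import *
from plant import cams
s,c=wrist(); pickle.dump(c,open("w3.pkl","wb")); print(s["tcp_pos"],s["eef_rot"],s["joints"].round(1),s["gripper_width"])
t=cams.capture("top"); pickle.dump(t,open("t3.pkl","wb"))
i=np.vstack([c["image"],cv2.resize(t["image"][125:225,250:390],(640,457))]); cv2.imwrite("pics/w3.png",cv2.resize(i,(448,600))[:,:,::-1])
E
```

```text
[ 0.4228006  -0.0111707   0.34913707] [ 1.79980316e+02 -9.85510091e-02  3.83241195e+01] [ 25.5  -7.5 -18.7  -0.  -78.7 102.9] 0.08743516071551928
```

View pics/w3.png

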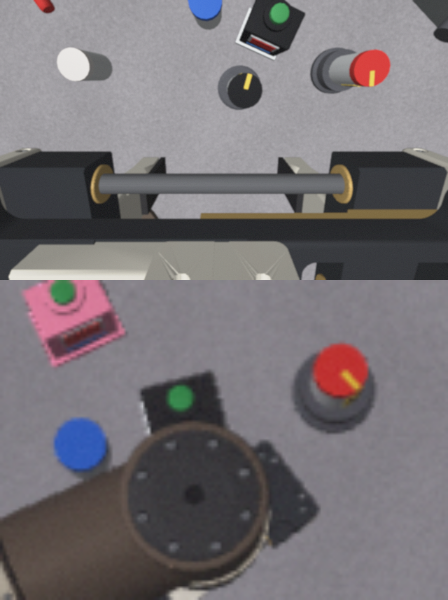

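The wrist half of the picture shows the black cap at about (343,128) full-scale, its stripe pointing towards the window at (379,64). The button is at (399,19). Measuring precisely.

```bash
python3 - <<'E'
from h import *
c=pickle.load(open("w3.pkl","rb")); b=(310,92,382,160); a=cap(c,b); A=a[0][:2]; print(a)
print("stripe",stripe(c,b,A))
for nm,bb,lo,hi,z in(("win",(340,40,410,85),(0,100,60),(10,255,255),.085),("btn",(370,0,430,45),(45,80,40),(80,255,255),.125)):
    for ce,n,p in blobs(c,bb,lo,hi,20):
        w=ray(c,*ce,z)[:2]; d=w-A; print(nm,ce.round(1),n,w.round(4),np.linalg.norm(d).round(4),np.degrees(np.arctan2(d[1],d[0])).round(1))
        if nm=="win":
            vx,vy=cv2.fitLine(np.array([ray(c,*q,z)[:2]*1000 for q in p],np.float32),cv2.DIST_L2,0,.01,.01)[:2].ravel(); print("win line normal",(np.degrees(np.arctan2(vy,vx))-90)%180)
        else:
            u,v=ce.astype(int); k=c["range_z"][v,u]; print("btn 3d",c["R"].T@(np.array([(ce[0]-c["cx"])/c["fx"],(ce[1]-c["cy"])/c["fy"],1])*np.median(c["range_z"][v-3:v+4,u-3:u+4])-c["t"]))
E
```

```text
(array([ 0.48546573, -0.0091299 ,  0.129     ]), (349.74778747558594, 129.00442504882812, 25.38338851928711), np.float64(0.05767599472626778), array([  15,   12,   50,   51, 1980], dtype=int32))
stripe (188, np.float64(22.54527858596355), np.float32(24.425678))
win [374.1  63.2] 197 [0.5649 0.0127] 0.0824 15.4
win line normal 16.67926
btn [398.7  19. ] 746 [0.6049 0.0229] 0.1236 15.0
btn 3d [0.59999021 0.02324938 0.13866288]
```

The stripe reads about 23° against the target of about 15.4°, which is an overshoot. I'll confirm from closer, with the camera more directly above.

>>> apply_moves([
  {"dp": [0.008,-0.002,-0.01],"yaw": -6},
  {"dp": [0.016,-0.004,-0.03],"yaw": -12},
  {"dp": [0.024,-0.006,-0.05],"yaw": -18},
  {"dp": [0.028,-0.007,-0.05],"yaw": -23},
  {"dp": [0.028,-0.007,-0.05],"yaw": -23},
  {"dp": [0.028,-0.007,-0.05],"yaw": -23},
])

```text
time_s: 10.98
tcp_pos: [0.452, -0.0182, 0.2981]
eef_rot: [180.0, 0.1, 15.4]
contact_force: [0.2, -0.6, -0.4]
gripper_width: 0.0875
gripper_force: 0.0
```

```bash
python3 - <<'E'
from h import *
s,c=wrist(); pickle.dump(c,open("w4.pkl","wb")); print(s["time_s"],s["tcp_pos"],s["eef_rot"])
a=cap(c,(230,60,410,225)); A=a[0][:2]; print(a); x,y,rr=a[1]
b=(int(x-rr),int(y-rr),int(x+rr),int(y+rr)); print("stripe",stripe(c,b,A))
ys=max(blobs(c,b,(20,120,90),(35,255,255)),key=lambda q:q[1])[2]; R=cv2.minAreaRect(ys.astype(np.float32)); print(R, cv2.boxPoints(R).tolist())
for q in cv2.boxPoints(R): print(ray(c,*q,.129)[:2].round(4))
for nm,bb,lo,hi,z in(("win",(230,0,410,225),(0,100,60),(10,255,255),.085),("btn",(230,0,410,225),(45,80,40),(80,255,255),.125)):
    for ce,n,p in blobs(c,bb,lo,hi,40): w=ray(c,*ce,z)[:2]; d=w-A; print(nm,ce.round(1),n,w.round(4),np.linalg.norm(d).round(4),np.degrees(np.arctan2(d[1],d[0])).round(1))
cv2.imwrite("pics/w4.png",c["image"][:300,:,::-1])
E
```

```text
10.9833 [ 0.45200179 -0.01824563  0.29810315] [1.79970972e+02 9.05717551e-02 1.54140433e+01]
(array([ 0.48576892, -0.00944301,  0.129     ]), (317.5, 146.80908966064453, 28.802797317504883), np.float64(0.05687585566994706), array([  59,   59,   58,   57, 2563], dtype=int32))
stripe (256, np.float64(24.824619454577213), np.float32(23.625883))
((314.52166748046875, 131.51992797851562), (27.30963706970215, 12.072857856750488), 87.61405944824219) [[307.9220275878906, 118.12824249267578], [319.9844055175781, 117.62564849853516], [321.1213073730469, 144.91162109375], [309.0589294433594, 145.41421508789062]]
[0.5098 0.0068]
[ 0.5134 -0.0043]
[ 0.4885 -0.0124]
[ 0.4849 -0.0011]
win [317.3  63.5] 163 [0.5654 0.0126] 0.0827 15.4
btn [317.1  12. ] 782 [0.6015 0.023 ] 0.1201 15.7
```

View pics/w4.png

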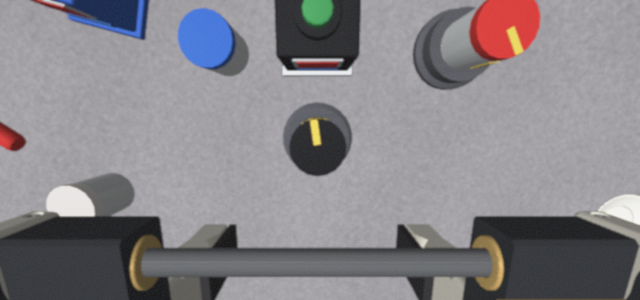

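This clear view shows the cap at (317,147), its stripe tilted left to (314,118), and the window straight above at (317,63). The label is at 24° against 15.5°, so it needs -8.5°. Regrasping.

>>> apply_moves([
  {"dp": [0.015,0.004,0],"yaw": 5},
  {"dp": [0.0335,0.008,0],"yaw": 9},
  {"dp": [0.0335,0.008,-0.02],"yaw": 9},
  {"dp": [0.0335,0.008,-0.05],"yaw": 9},
  {"dp": [0.0335,0.008,-0.08],"yaw": 9},
  {"dp": [0.0335,0.008,-0.11],"yaw": 9},
  {"dp": [0.0335,0.008,-0.14],"yaw": 9},
  {"dp": [0.0335,0.008,-0.165],"yaw": 9},
  {"dp": [0.0335,0.008,-0.18],"yaw": 9},
  {"dp": [0.0335,0.008,-0.189],"yaw": 9},
  {"dp": [0.0335,0.008,-0.189],"yaw": 9},
  {"dp": [0.0335,0.008,-0.189],"yaw": 9},
])

```text
time_s: 12.03
tcp_pos: [0.4855, -0.0099, 0.1102]
eef_rot: [180.0, -0.0, 24.4]
contact_force: [0.0, -0.1, 0.6]
gripper_width: 0.0874
gripper_force: 0.0
```

>>> apply_moves([
  {"dp": [0,0,0],"yaw": 0},
  {"dp": [0,0,0],"yaw": 0},
  {"dp": [0,0,0],"yaw": 0},
  {"dp": [0,0,0],"yaw": 0},
  {"dp": [0,0,0],"yaw": 0},
  {"dp": [0,0,0],"yaw": 0},
  {"dp": [0,0,0],"yaw": 0},
  {"dp": [0,0,0],"yaw": 0},
  {"dp": [0,0,0],"yaw": 0},
  {"dp": [0,0,0],"yaw": 0},
], grip=1)

```text
time_s: 12.87
tcp_pos: [0.4852, -0.0103, 0.1099]
eef_rot: [180.0, -0.0, 24.3]
contact_force: [-0.9, -4.5, 5.2]
gripper_width: 0.0555
gripper_force: 12.0
```

```bash
python3 ang.py
```

```text
12.8667 n 535 mean 23.8 line 25.5 yaw 24.3 F [-0.9 -4.5  5.2] M [-1.18  0.07 -0.02] tcp [ 0.4852 -0.0103  0.1099]
```

>>> apply_moves([
  {"dp": [0,0,0],"yaw": -2},
  {"dp": [0,0,0],"yaw": -4},
  {"dp": [0,0,0],"yaw": -6},
  {"dp": [0,0,0],"yaw": -8},
  {"dp": [0,0,0],"yaw": -8.5},
  {"dp": [0,0,0],"yaw": -8.5},
  {"dp": [0,0,0],"yaw": -8.5},
])

```text
time_s: 13.5
tcp_pos: [0.4852, -0.0102, 0.1099]
eef_rot: [180.0, -0.0, 15.8]
contact_force: [0.4, -3.6, 5.2]
gripper_width: 0.0556
gripper_force: 12.0
```

```bash
python3 ang.py
```

```text
13.5 n 540 mean 15.8 line 15.3 yaw 15.8 F [ 0.4 -3.6  5.2] M [-1.13  0.15 -0.06] tcp [ 0.4852 -0.0102  0.1099]
```

Now at 15.5°. Release, rise and recheck from the same viewpoint.

>>> apply_moves([
  {"dp": [0,0,0],"yaw": 0},
  {"dp": [0,0,0],"yaw": 0},
  {"dp": [0,0,0],"yaw": 0},
  {"dp": [0,0,0],"yaw": 0},
  {"dp": [0,0,0],"yaw": 0},
  {"dp": [0,0,0],"yaw": 0},
  {"dp": [0,0,0.01],"yaw": 0},
  {"dp": [0,0,0.02],"yaw": 0},
  {"dp": [0,0,0.04],"yaw": 0},
  {"dp": [0,0,0.07],"yaw": 0},
  {"dp": [0,0,0.1],"yaw": 0},
  {"dp": [0,0,0.13],"yaw": 0},
  {"dp": [0,0,0.16],"yaw": 0},
  {"dp": [-0.015,-0.004,0.189],"yaw": 0},
  {"dp": [-0.0335,-0.008,0.189],"yaw": 0},
  {"dp": [-0.0335,-0.008,0.189],"yaw": 0},
  {"dp": [-0.0335,-0.008,0.189],"yaw": 0},
  {"dp": [-0.0335,-0.008,0.189],"yaw": 0},
], grip=-1)

```text
time_s: 15.05
tcp_pos: [0.4514, -0.0181, 0.2984]
eef_rot: [-180.0, -0.0, 15.8]
contact_force: [0.5, 0.3, 0.1]
gripper_width: 0.0876
gripper_force: 0.0
```

```bash
python3 - <<'E'
from h import *
s,c=wrist(); pickle.dump(c,open("w5.pkl","wb")); print(s["time_s"],s["tcp_pos"],s["eef_rot"])
a=cap(c,(230,60,410,225)); A=a[0][:2]; print(a); x,y,rr=a[1]
b=(int(x-rr),int(y-rr),int(x+rr),int(y+rr)); print("stripe",stripe(c,b,A))
for nm,bb,lo,hi,z in(("win",(230,0,410,225),(0,100,60),(10,255,255),.085),("btn",(230,0,410,225),(45,80,40),(80,255,255),.125)):
    for ce,n,p in blobs(c,bb,lo,hi,40): w=ray(c,*ce,z)[:2]; d=w-A; print(nm,ce.round(1),n,p.min(0),p.max(0),w.round(4),np.linalg.norm(d).round(4),np.degrees(np.arctan2(d[1],d[0])).round(1))
cv2.imwrite("pics/w5.png",c["image"][:200,220:420,::-1])
E
```

```text
15.05 [ 0.4514362  -0.01805173  0.29842602] [-1.79994452e+02 -7.76108413e-03  1.57919169e+01]
(array([ 0.48579986, -0.00960722,  0.129     ]), (318.3499984741211, 146.5875015258789, 28.911909103393555), np.float64(0.05715251502580744), array([  60,   58,   57,   58, 2573], dtype=int32))
stripe (249, np.float64(16.83481499260604), np.float32(15.180242))
win [318.6  63.6] 171 [298  62] [339  66] [0.5653 0.0124] 0.0825 15.5
btn [318.8  12. ] 778 [303   0] [335  27] [0.6015 0.0229] 0.1202 15.7
```

View pics/w5.png

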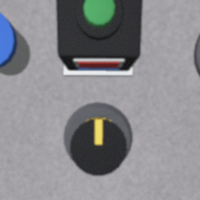

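The label now faces the window (16° against 15.6°). Next I'll move back a little from the button for a near look at its height and bezel, closing the fingers on the way.

>>> apply_moves([
  {"dp": [0.02,0.006,0.01],"yaw": 0},
  {"dp": [0.045,0.013,0.02],"yaw": 0},
  {"dp": [0.07,0.02,0.02],"yaw": 0},
  {"dp": [0.095,0.027,0.02],"yaw": 0},
  {"dp": [0.11,0.032,0.02],"yaw": 0},
  {"dp": [0.115,0.033,0.02],"yaw": 0},
  {"dp": [0.115,0.033,0.02],"yaw": 0},
  {"dp": [0.115,0.033,0.02],"yaw": 0},
  {"dp": [0.115,0.033,0.02],"yaw": 0},
  {"dp": [0.115,0.033,0.02],"yaw": 0},
  {"dp": [0.115,0.033,0.02],"yaw": 0},
  {"dp": [0.115,0.033,0.02],"yaw": 0},
], grip=1)

```text
time_s: 16.1
tcp_pos: [0.566, 0.0148, 0.3191]
eef_rot: [-180.0, -0.1, 15.8]
contact_force: [0.3, -0.3, -0.9]
gripper_width: 0.0135
gripper_force: 0.0
```

```bash
python3 - <<'E'
from h import *
s,c=wrist(); pickle.dump(c,open("w6.pkl","wb")); print(s["time_s"],s["tcp_pos"],s["eef_rot"],s["gripper_width"])
ce,n,p=max(blobs(c,(200,40,440,240),(45,80,40),(80,255,255),40),key=lambda b:b[1]); print(ce,n,p.min(0),p.max(0))
def P(u,v):
    k=np.median(c["range_z"][v-1:v+2,u-1:u+2]); return c["R"].T@(np.array([(u-c["cx"])/c["fx"],(v-c["cy"])/c["fy"],1])*k-c["t"])
u,v=ce.round().astype(int)
for du in range(-44,45,4): print(du,P(u+du,v).round(4))
z=np.median([P(u+i,v)[2] for i in range(-6,7)]); print("centre",ray(c,*ce,z).round(4),"diam",np.ptp(p[:,0])/c["fx"]*c["range_z"][v,u])
cv2.imwrite("pics/w6.png",c["image"][40:300,170:470,::-1])
E
```

```text
16.1 [0.56601595 0.01477194 0.31911726] [-1.79994224e+02 -5.42956372e-02  1.57878488e+01] 0.013461081202596408
[318.71315372 144.17749604] 631 [305 130] [332 158]
-44 [5.718e-01 8.010e-02 2.000e-04]
-40 [5.734e-01 7.450e-02 1.000e-04]
-36 [0.5891 0.0602 0.114 ]
-32 [0.5906 0.0558 0.1165]
-28 [0.5918 0.0516 0.1166]
-24 [0.5929 0.0474 0.1165]
-20 [0.5954 0.0429 0.1283]
-16 [0.5966 0.0388 0.1285]
-12 [0.5987 0.0347 0.1377]
-8 [0.5998 0.0308 0.1382]
-4 [0.601  0.0269 0.1382]
0 [0.6021 0.0229 0.1381]
4 [0.6032 0.019  0.1385]
8 [0.6043 0.0151 0.1387]
12 [0.6054 0.0111 0.138 ]
16 [0.6058 0.0063 0.1282]
20 [0.6069 0.0022 0.128 ]
24 [ 0.6073 -0.0031  0.117 ]
28 [ 0.6085 -0.0072  0.1173]
32 [ 0.6096 -0.0115  0.1164]
36 [ 0.6106 -0.0162  0.1136]
40 [ 6.054e-01 -3.850e-02  6.000e-04]
44 [ 6.07e-01 -4.41e-02  6.00e-04]
centre [0.6018 0.0232 0.1383] diam 0.027605571756797752
```

View pics/w6.png

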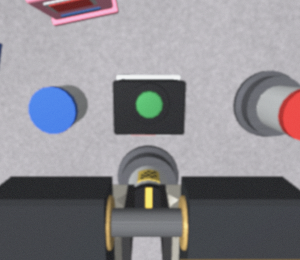

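The button is at (0.602, 0.023) with its top at z = 0.138, 28 mm across; the bezel ring is 10 mm lower. Closed fingers can therefore press it clear of the ring. Moving over it.

>>> apply_moves([
  {"dp": [0.018,0.004,0],"yaw": 0},
  {"dp": [0.036,0.0085,0],"yaw": 0},
  {"dp": [0.036,0.0085,-0.025],"yaw": 0},
  {"dp": [0.036,0.0085,-0.05],"yaw": 0},
  {"dp": [0.036,0.0085,-0.075],"yaw": 0},
  {"dp": [0.036,0.0085,-0.1],"yaw": 0},
  {"dp": [0.036,0.0085,-0.12],"yaw": 0},
  {"dp": [0.036,0.0085,-0.135],"yaw": 0},
  {"dp": [0.036,0.0085,-0.145],"yaw": 0},
  {"dp": [0.036,0.0085,-0.149],"yaw": 0},
  {"dp": [0.036,0.0085,-0.149],"yaw": 0},
  {"dp": [0.036,0.0085,-0.149],"yaw": 0},
])

```text
time_s: 17.15
tcp_pos: [0.6029, 0.0235, 0.1704]
eef_rot: [180.0, -0.1, 15.8]
contact_force: [-0.2, 0.1, 0.1]
gripper_width: 0.0003
gripper_force: 0.0
```

>>> apply_moves([
  {"dp": [0,0,-0.003],"yaw": 0},
  {"dp": [0,0,-0.006],"yaw": 0},
  {"dp": [0,0,-0.009],"yaw": 0},
  {"dp": [0,0,-0.011],"yaw": 0},
  {"dp": [0,0,-0.013],"yaw": 0},
  {"dp": [0,0,-0.013],"yaw": 0},
])

```text
time_s: 17.65
tcp_pos: [0.6026, 0.0235, 0.1566]
eef_rot: [180.0, -0.0, 15.8]
contact_force: [-0.6, 0.7, 2.5]
gripper_width: 0.0007
gripper_force: 1.4
```

>>> apply_moves([
  {"dp": [0,0,-0.001],"yaw": 0},
  {"dp": [0,0,-0.002],"yaw": 0},
  {"dp": [0,0,-0.003],"yaw": 0},
  {"dp": [0,0,-0.004],"yaw": 0},
  {"dp": [0,0,-0.004],"yaw": 0},
  {"dp": [0,0,-0.004],"yaw": 0},
])

```text
time_s: 18.15
tcp_pos: [0.6027, 0.0235, 0.1542]
eef_rot: [180.0, -0.1, 15.8]
contact_force: [-4.4, 0.9, 13.1]
gripper_width: 0.0004
gripper_force: 6.5
```

>>> apply_moves([
  {"dp": [0,0,-0.001],"yaw": 0},
  {"dp": [0,0,-0.001],"yaw": 0},
  {"dp": [0,0,-0.001],"yaw": 0},
])

```text
time_s: 18.4
tcp_pos: [0.6028, 0.0235, 0.154]
eef_rot: [180.0, -0.1, 15.8]
contact_force: [-6.1, 0.8, 19.2]
gripper_width: 0.0005
gripper_force: 9.5
```

>>> apply_moves([
  {"dp": [0,0,0.005],"yaw": 0},
  {"dp": [0,0,0.015],"yaw": 0},
  {"dp": [0,0,0.035],"yaw": 0},
  {"dp": [0,0,0.065],"yaw": 0},
  {"dp": [-0.01,-0.003,0.1],"yaw": 0},
  {"dp": [-0.03,-0.008,0.13],"yaw": 0},
  {"dp": [-0.05,-0.014,0.15],"yaw": 0},
  {"dp": [-0.08,-0.022,0.165],"yaw": 0},
  {"dp": [-0.11,-0.03,0.165],"yaw": 0},
  {"dp": [-0.14,-0.039,0.155],"yaw": 0},
  {"dp": [-0.151,-0.042,0.145],"yaw": 0},
  {"dp": [-0.151,-0.042,0.145],"yaw": 0},
  {"dp": [-0.151,-0.042,0.145],"yaw": 0},
  {"dp": [-0.151,-0.042,0.145],"yaw": 0},
])

```text
time_s: 19.57
tcp_pos: [0.4522, -0.0185, 0.2972]
eef_rot: [180.0, -0.0, 15.8]
contact_force: [0.1, 0.0, -0.4]
gripper_width: 0.0005
gripper_force: 0.0
```

```bash
python3 - <<'E'
from h import *
s,c=wrist(); print(s["time_s"],s["tcp_pos"],s["contact_force"])
a=cap(c,(230,60,410,225)); A=a[0][:2]; x,y,rr=a[1]; print(a)
print("stripe",stripe(c,(int(x-rr),int(y-rr),int(x+rr),int(y+rr)),A))
ce,n,p=max(blobs(c,(230,0,410,225),(45,80,40),(80,255,255),40),key=lambda b:b[1]); u,v=ce.astype(int)
k=np.median(c["range_z"][v-2:v+3,u-2:u+3]); print("btn",c["R"].T@(np.array([(u-c["cx"])/c["fx"],(v-c["cy"])/c["fy"],1])*k-c["t"]))
E
```

```text
19.5667 [ 0.45218473 -0.01845793  0.29715468] [ 0.09048043  0.01349775 -0.37914736]
(array([ 0.48581472, -0.00940293,  0.129     ]), (317.5, 147.375, 28.976652145385742), np.float64(0.05708338590920329), array([  59,   59,   58,   58, 2586], dtype=int32))
stripe (270, np.float64(15.80887645719153), np.float32(15.283309))
btn [0.5978966  0.02293911 0.13854263]
```

The button was pressed to its hard stop (19 N) and has come back up to z = 0.1385. The label is still at 15.5°.

```bash
python3 -c "
from plant import r; print(r.close_job())"
```

```text
the job is handed in; nothing more can be done
None
```

The job is handed in (no verdict was returned): black-cap canister_a was turned until its label measured within about 1° of square to the reader's window and released, the green button was then pressed to its stop and came back up, and the arm touched nothing else that I could see.

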